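# Load and start the bit sharpener

### The job

Set the smaller of the two bit chucks nose down into the round port on top of the grey bit sharpener until its flange sits flat on the deck. Then swing the sharpener's steel retaining latch across, over the flange, until its end is fully home in the C-shaped catch, and last flip the lever of the separate grey switch box to its other position. Leave the other things on the bench where they are.

Things in the scene. Friction and masses are not known exactly. Their poses are not given: they have to be found in the camera images.
- chuck: the smaller bit chuck, upright on the bench on its nose at the left or right, 83 mm tall: steel nose 30 mm diameter, 30 mm long (2 mm chamfer at the foot), above it a black flange 52 mm diameter, 8 mm thick, above that a black ribbed round grip 30 mm diameter, 45 mm tall, to hold it by. About 0.2 kg. Origin at the centre of the nose's underside, z up along the axis
- chuck_flange (a point): centre of the underside of the smaller chuck's flange, 30 mm above chuck's origin; the flange rests on the deck when seated
- big_chuck: bystander: a chuck of the same shape and height but thicker (nose 48 mm, flange 72 mm, grip 48 mm diameter), too big for the port; origin at the centre of its underside
- sharpener: grey bench machine, fixed. Origin on the bench under the port's axis; x to its back, y to its left. Base x -65 to +130, y -105 to +105 mm. Flat deck at z 90 mm, x -55 to +55 mm; behind it a housing up to z 130 mm. Latch pivot at x -24.5, y +70 mm; C-shaped steel catch at x -32 to -7, y -79 to -93 mm, up to z 116 mm, its mouth facing -x (the front)
- port (a point): centre of the mouth of the round port, in the deck's surface (90 mm above the bench): hole 34 mm diameter with a 3 mm chamfer, 36 mm deep, straight down. Same axes as sharpener
- latch (a joint): angle of the retaining latch about its upright pivot, rad: 0 = closed, bar along -y of the sharpener with its end in the catch; grows as it swings open to the front (clockwise from above), up to 1.9. Starts 1.1 to 1.7. Stiff enough to stay where it is left
- latch_hinge (a point): the latch's pivot point, on the upright hinge axis at mid-thickness of the bar, 14.5 mm above the deck. Same axes as sharpener
- latch_knob (a point): centre of the top of the latch's upright round black knob: 14 mm diameter, 34 mm tall above the bar, 115 mm from the hinge axis, its top 52.5 mm above the deck (142.5 mm above the bench). Bar 10 mm wide, 8 mm thick, 162 mm long from the hinge axis, underside 10.5 mm above the deck: it passes 2.5 mm above a seated chuck's flange and 4.5 mm beside its grip
- switch_box: the grey switch box, 100 (x) by 75 (y) by 60 mm tall, fixed to the bench, left or right of the sharpener (places swapped with the charger). Origin at the centre of its underside; x is the way its lever is thrown
- switch_lever (a joint): angle of the switch box's snap-over lever, rad: 0 = off, leaning 0.5 rad from upright to the box's -x (towards the robot); 1.0 = on, leaning 0.5 rad to +x (away from the robot). Hinge line along the box's y, 66 mm above the bench over the box's centre. Over-centre: past the middle it drops to the other end; about 1 N at the tip
- lever_tip (a point): middle of the black cross-bar grip (18 mm diameter, 30 mm long along the box's y) on the end of the lever, 66 mm from the hinge line, about 124 mm above the bench when off or on, 132 mm at the middle of the swing
- wrench: bystander: steel wrench 170 mm long, flat on the bench in front of the sharpener; origin at the centre of its underside
- screwdriver: bystander: screwdriver 190 mm long lying on the bench at the right behind; origin at the centre of its underside
- oil_bottle: bystander: white oil bottle with a black cap, 56 mm diameter, 150 mm tall, at the left behind; origin at the centre of its underside
Not all that is in view belongs to the job. What is shaped like the chuck but blue is not meant.

How it is judged:
On the way, in this order (a step that is already met when the one before it is completed fails the run):
1. the smaller chuck sits upright in the port, its flange on the deck (horizontal distance between chuck_flange and port below 0.004 m and z of chuck_flange in the frame of port below 0.0025 m and angle between chuck's own z axis and vertical below 0.06 rad), for 0.2 s.
2. the latch is swung home into its catch (value of joint latch below 0.05 rad), for 0.2 s.
3. the switch lever is thrown to on (value of joint switch_lever above 0.9 rad), for 0.2 s.
At the end, for the whole second after the job is handed in: The smaller chuck is at rest in the port, within 4 mm of its axis, upright within 0.06 rad, flange within 2.5 mm of the deck; the latch is within 0.05 rad of fully closed; the switch lever is within 0.1 rad of on (all of step 1 and linear speed of chuck below 0.02 m/s and value of joint latch below 0.05 rad and value of joint switch_lever above 0.9 rad); the robot touches nothing.
It fails at once if another loose thing on the bench (big chuck, wrench, screwdriver, oil bottle) is moved more than 30 mm (distance of any of big_chuck, wrench, screwdriver, oil_bottle from where it was at the start of the episode above 0.03 m).
It also fails if it takes over 59 s, if anything falls off the work surface, if the arm or the gripper's body presses on something with over 40 N, if the wrist force passes 120 N, or if a joint passes its speed limit or range.

### The arm

A 6-joint arm with a two-finger parallel gripper is mounted at the origin on the work surface. World frame = base frame: x ahead of the robot, y to its left, z up, the work surface at z = 0. Lengths are in m, angles in rad, forces in N, time in s.
With the tool pointing down it reaches from about 0.3 to 0.85 m from the base axis. Payload 4.2 kg.
Tool frame: the origin (TCP) lies on the centre line of the jaws, within the pads' length; the fingertips stand 14 mm ahead of it and the grasp point (between the pads) lies 5 mm behind it (r.tcp_to_tips is the distance from the TCP to the fingertips, in m); z points along the fingers, y is the line along which they close (so a half turn about z gives the same grasp; the last joint's range is limited). The gripper opens to 91 mm and grips with 3 to 60 N. Pads are 32 mm wide; open, the fingers measure 118 mm over their backs; the gripper's body (76 mm by 178 mm) begins 60 mm behind the grasp point.
Start: joints at [1.238, 0.32, 1.565, -0, 1.257, -0.02], TCP at [0.177, 0.547, 0.228] pointing down, gripper open.
Joint ranges: [-3.11, 3.11], [-0.84, 2.01], [0.21, 2.61], [-1.34, 4.49], [0.05, 2.63], [-2.56, 2.56]. Speed limits (rad/s): [2.57, 2.57, 3.14, 3.14, 3.14, 3.14].

### API

Orientations are given as a unit quaternion [x, y, z, w].
In Python, from workcell import r gives the robot as it stands.
- The arm moves only by the shell command python3 -m creep 'ROWS' [FORCE]. ROWS is JSON, a list of rows, each an object with "fingers": the closure, from 0 (fully open) to 1 (shut); "slide": the shift along the tool's x, y, z in units of 30 mm (1.0 is 30 mm), a list of three; "delta_rot": the turn, a rotation vector about the tool's x, y, z in units of 6 degrees (1.0 is 6 degrees), a list of three. In form: [{"fingers": fingers, "slide": [x, y, z], "delta_rot": [rx, ry, rz]}, ...]. A call has 1 to 12 rows; each row shifts and turns the commanded pose from where the row before left it, along the tool's axes as they then stand; what a row does not reach is not made up. A row lasts 1/8 s, in which the tool goes at most 62.5 mm and 10.7 degrees, less where a joint would pass 70% of its speed; a pose out of reach is approached as far as the arm can. A call is refused whole if a number of a shift passes 1 or a number of a turn 1, either way. A call with a gripper value outside its range is refused whole. The fingers move at their own pace and stop on an object; FORCE is the grip in N (left out, the last holds). Time passes only in rows, so rows that do not move let the fingers close. It gives the time, the measured TCP pose, the force, the opening and the grip force at its end, in the units of the state.
- r.observe(): the state, without advancing time (a new reading comes with each control period).
- r.capture(name): name is "side" or "top"; returns a dict with "img" (384x512x3 uint8, red, green, blue), "z_map" (384x512 float32, m along the optical axis (not along the pixel's ray), 0 where there is no reading), "mtx" (3x3 intrinsics, pixels), "R" (3x3) and "t" (3): a world point X has camera coordinates R X + t. Camera axes: x right, y down, z forward; pixel columns grow to the right and rows downward; lengths in m; the calibration is good to about 2 mm. A picture is of the moment at which its call begins.
- r.close_job(): hands the job in; it is judged then, once.
The state is a dict: "clock": time; "q": joint angles; "dq": joint speeds; "effort": joint torques, N m; "position": TCP position; "eef_rot": TCP orientation; "force": force on the tool from outside, world axes, zero at the start; "ft_torque": the same for the moment, N m; "grip_width": finger opening in m; "finger_force": force on a finger pad.
Only numpy, scipy, OpenCV 4.12 (cv2) and the standard library are available. Lean on these libraries where they do the work, as an engineer would, in place of code of your own. Each camera call takes 0.05 s, during which the arm holds its last target. There are 200 camera calls.

## Working session

There is one attempt and no reset: what is moved stays moved. The work goes in short steps, Python scripts to look and compute and a shell command to move; the robot and the scene stay as the last step left them, time stands still between calls to the robot, and variables do not carry over. Pictures are saved under pics/ and viewed, at most 10 in all, crops included, and the job is handed in when it is done.

```bash
mkdir -p pics
cat > h.py <<'E'
import numpy as np, cv2
from workcell import r
def cap(n):
    d=r.capture(n); return d
def world(d):
    z=d["z_map"]; K=d["mtx"]; v,u=np.mgrid[:z.shape[0],:z.shape[1]]
    c=np.stack([(u-K[0,2])/K[0,0]*z,(v-K[1,2])/K[1,1]*z,z],-1)
    w=(c-d["t"])@d["R"]; w[z==0]=np.nan
    return w
def proj(d,X):
    c=d["R"]@np.array(X)+d["t"]; p=d["mtx"]@c; return p[:2]/p[2]
def ray(d,u,v,h):
    c=-d["R"].T@d["t"]; k=d["R"].T@np.linalg.solve(d["mtx"],[u,v,1.]); return c+k*(h-c[2])/k[2]
E
python3 - <<'E'
from h import *
for n in ("top","side"):
    d=cap(n); cv2.imwrite(f"pics/{n}0.png",d["img"][:,:,::-1]); np.save(n+"0.npy",d,allow_pickle=True)
    print(n,-d["R"].T@d["t"],d["R"].round(2).tolist(),d["mtx"][0,0])
print(r.observe())
E
```

```text
top [0.30293522 0.02182194 1.25144241] [[0.08, -1.0, 0.0], [-0.98, -0.08, -0.2], [0.2, 0.01, -0.98]] 464.19286587052636
side [ 0.28546932 -0.57625993  0.88669238] [[0.93, -0.38, 0.0], [-0.29, -0.72, -0.63], [0.24, 0.58, -0.77]] 373.2082787695691
{'clock': 0.1, 'q': array([ 1.23797518e+00,  3.20265545e-01,  1.56552901e+00, -3.61889646e-05,
        1.25735444e+00, -2.00331118e-02]), 'dq': array([-2.03496958e-03, -1.01116065e-03, -2.44727892e-03, -2.07818953e-03,
        9.44498313e-05, -8.92346449e-04]), 'effort': array([-1.56540369e-03, -4.13332558e+01, -2.32504731e+01,  7.26986979e-02,
        4.23454586e-02, -4.88380579e-05]), 'position': array([0.17683159, 0.54671243, 0.22719361]), 'eef_rot': array([ 1.55751683e-01,  9.87795934e-01, -7.69112567e-04, -1.19638078e-04]), 'force': array([-0.29020397,  0.55918299,  0.65826967]), 'ft_torque': array([ 0.05750544,  0.00494595, -0.0047932 ]), 'finger_force': 0.0, 'grip_width': 0.09083255394162323}
```

View pics/top0.png

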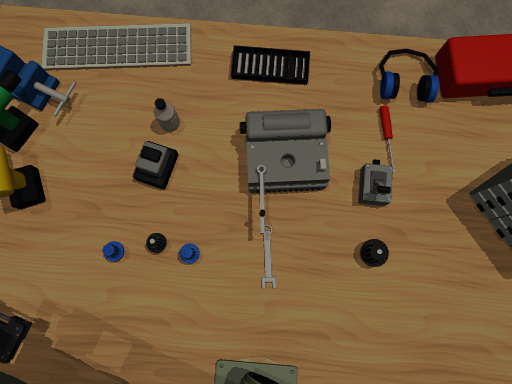

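View pics/side0.png

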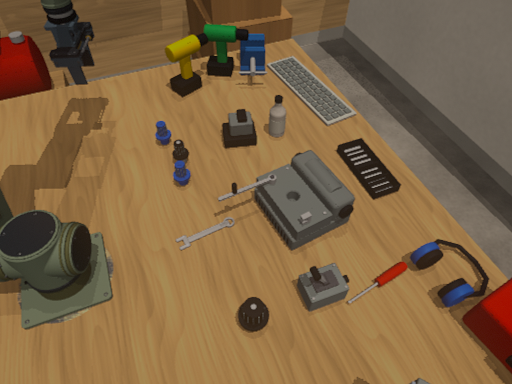

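The top view shows the sharpener with its port at about (288,160), the latch pivot at (262,168) and the knob at (263,212). The switch box is at (377,185).

Chuck candidates in the top view:
- Black (157,243): fits the description, since it is black and the smaller one.
- Black (375,252): larger, so this is the big chuck.
- Blue (113,251) and (189,254): decoys.

I'll confirm this in one enlarged crop and measure.

Run:
```python
from h import *
d=np.load("top0.npy",allow_pickle=True).item(); s=np.load("side0.npy",allow_pickle=True).item()
I=d["img"]
a=cv2.resize(I[215:285,95:215],None,fx=3.3,fy=3.3,interpolation=cv2.INTER_CUBIC);b=cv2.resize(I[215:285,340:410],None,fx=3.3,fy=3.3,interpolation=cv2.INTER_CUBIC)
c=cv2.resize(I[100:235,235:400],(700,330*700//403),interpolation=cv2.INTER_CUBIC)[:330]
c2=cv2.resize(I[100:225,235:400],None,fx=2.5,fy=2.5,interpolation=cv2.INTER_CUBIC)
m=np.zeros((560,640,3),np.uint8); m[:a.shape[0],:a.shape[1]]=a; m[:b.shape[0],400:400+b.shape[1]]=b; m[240:240+c2.shape[0],:c2.shape[1]]=c2
cv2.imwrite("pics/crop1.png",m[:,:,::-1])
W=world(d);
def top(name,u,v,R,h0,h1):
    w=W[v-R:v+R,u-R:u+R].reshape(-1,3); k=(w[:,2]>h0)&(w[:,2]<h1); w=w[k]
    if len(w)<3: print(name,'none');return
    (cc,rad)=cv2.minEnclosingCircle(w[:,:2].astype(np.float32)); print(name,len(w),w.mean(0).round(4),'circ',np.round(cc,4),round(rad,4),'zmax',w[:,2].max().round(4))
top("small grip",157,243,14,.065,.1); top("small flange",157,243,14,.03,.1)
top("big grip",375,252,18,.065,.1); top("big all",375,252,20,.03,.1)
top("knob",263,212,10,.12,.16)
top("lever",377,175,25,.09,.16)
def rect(name,u,v,R,h0,h1):
    w=W[v-R:v+R,u-R:u+R].reshape(-1,3); w=w[(w[:,2]>h0)&(w[:,2]<h1)]
    q=cv2.minAreaRect((w[:,:2]*1000).astype(np.float32)); print(name,len(w),q,'z',np.median(w[:,2]))
rect("deck",288,160,50,.085,.095); rect("sharp all",288,155,55,.03,.14);rect("housing",288,130,55,.12,.14)
rect("box",377,185,26,.05,.066)
# port
w=W[150:172,277:300].reshape(-1,3); w=w[w[:,2]<.086]; print("port px",len(w), w.mean(0), w[:,2].min())
g=cv2.cvtColor(I,cv2.COLOR_RGB2GRAY)[145:177,272:305]
t,bw=cv2.threshold(g,0,255,cv2.THRESH_BINARY_INV+cv2.THRESH_OTSU)
print(t); cs,_=cv2.findContours(bw,cv2.RETR_EXTERNAL,cv2.CHAIN_APPROX_NONE)
for c in cs:
    if len(c)>8: 
        e=cv2.fitEllipse(c); print(e, ray(d,e[0][0]+272,e[0][1]+145,.09))
```

```text
small grip 132 [0.3797 0.2865 0.0816] circ [0.3806 0.2879] 0.0162 zmax 0.0892
small flange 321 [0.3787 0.2834 0.0572] circ [0.3801 0.2875] 0.0264 zmax 0.0892
big grip 323 [ 0.4012 -0.2779  0.0822] circ [ 0.4017 -0.2795] 0.0255 zmax 0.09
big all 622 [ 0.3994 -0.2733  0.062 ] circ [ 0.4022 -0.2796] 0.0364 zmax 0.09
knob 31 [0.4665 0.0197 0.14  ] circ [0.4658 0.0198] 0.0064 zmax 0.1505
lever 105 [ 0.5532 -0.2751  0.1262] circ [ 0.5564 -0.2759] 0.0192 zmax 0.1373
deck 3037 ((631.4207153320312, -24.539871215820312), (161.10316467285156, 238.45436096191406), 2.262629270553589) z 0.09035444407182018
sharp all 6622 ((620.7387084960938, -38.31170654296875), (256.30975341796875, 237.59222412109375), 10.775201797485352) z 0.09240610104864168
housing 1264 ((668.6609497070312, -25.577224731445312), (153.3462677001953, 200.27757263183594), 3.045013666152954) z 0.12417101404547687
box 825 ((583.0193481445312, -277.0081787109375), (76.78416442871094, 100.97246551513672), 88.49736785888672) z 0.06038118151384079
port px 141 [ 0.62272007 -0.03680568  0.06225145] 0.04917421126212208
67.0
((16.29754638671875, 14.121853828430176), (10.935844421386719, 13.214738845825195), 116.60391235351562) [ 0.61854373 -0.03797539  0.09      ]
```

View pics/crop1.png

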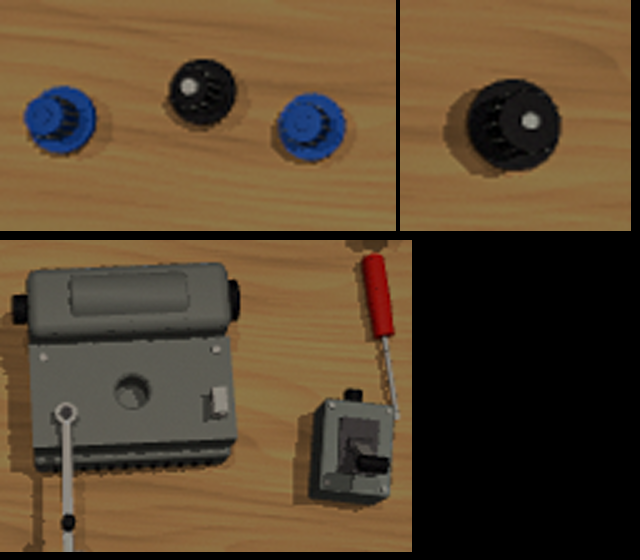

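The crop confirms it: the black chuck at (157,243) is clearly smaller than the one at (375,252), and its neighbours are blue. The lever leans towards the robot, so it is off. I'll refine the port and hinge positions, and turn the tool to a diagonal yaw of -45°.

```bash
cat >> h.py <<'E'
from scipy.spatial.transform import Rotation as Ro
def go(x,y,z,n=1):
    o=r.observe(); R=Ro.from_quat(o["eef_rot"]).as_matrix(); d=R.T@(np.array([x,y,z])-o["position"])/.03
    print("pos",o["position"].round(4),"toolx",R[:,0].round(3),"toolz",R[:,2].round(3),"slide total",d.round(2),"per row",(d/n).round(3))
E
python3 - <<'E'
from h import *
C={}
for n,(u,v),R in (("top",(288,160),16),("side",(293,196),16)):
    d=np.load(n+"0.npy",allow_pickle=True).item(); W=world(d)
    w=W[v-R:v+R,u-R:u+R]; m=((w[...,2]<.0875)).astype(np.uint8)
    cs,_=cv2.findContours(m,cv2.RETR_EXTERNAL,cv2.CHAIN_APPROX_NONE); c=max(cs,key=cv2.contourArea)
    P=np.array([ray(d,p[0][0]+u-R,p[0][1]+v-R,.09)[:2] for p in c]); print(n,len(P))
    A=np.c_[2*P,np.ones(len(P))]; s=np.linalg.lstsq(A,(P**2).sum(1),rcond=None)[0]; print("port lsq",s[:2],np.sqrt(s[2]+s[0]**2+s[1]**2), "encl",cv2.minEnclosingCircle(P.astype(np.float32)))
    # deck left/right edge & hinge
    k=(W[...,2]>.087)&(W[...,2]<.0935)&(W[...,0]>.54)&(W[...,0]<.68)&(abs(W[...,1]+.03)<.13); p=W[k][:,:2]
    print("deck rect",cv2.minAreaRect((p*1000).astype(np.float32)))
    L=[];Rr=[]
    for x in np.arange(.575,.66,.006):
        q=p[abs(p[:,0]-x)<.003]
        if len(q)>5: L.append((x,q[:,1].max()));Rr.append((x,q[:,1].min()))
    L=np.array(L);Rr=np.array(Rr); print("edges y",np.median(L[:,1]),np.median(Rr[:,1]),"slopes",np.polyfit(*L.T,1)[0],np.polyfit(*Rr.T,1)[0])
    k=(W[...,2]>.1)&(W[...,2]<.112)&(W[...,0]>.40)&(W[...,0]<.62)&(abs(W[...,1]-.025)<.03); b=W[k]; print("bar x range",b[:,0].min(),b[:,0].max(),"line y=ax+b",np.polyfit(b[:,0],b[:,1],1))
    h=b[b[:,0]>b[:,0].max()-.02]; print("ring",h.mean(0))
    k=(W[...,2]>.12)&(W[...,2]<.146)&(W[...,0]>.43)&(W[...,0]<.5)&(abs(W[...,1]-.025)<.03); print("knob",W[k].mean(0))
    k=(W[...,2]>.11)&(W[...,2]<.145)&(abs(W[...,0]-.55)<.05)&(abs(W[...,1]+.277)<.05); print("lever",W[k].mean(0),np.ptp(W[k],axis=0))
    k=(W[...,2]>.055)&(W[...,2]<.063)&(abs(W[...,0]-.583)<.07)&(abs(W[...,1]+.277)<.06); print("box",cv2.minAreaRect((W[k][:,:2]*1000).astype(np.float32)))
    k=(W[...,2]>.06)&(W[...,2]<.1)&(abs(W[...,0]-.38)<.03)&(abs(W[...,1]-.287)<.03); print("chuck",W[k].mean(0),cv2.minEnclosingCircle(W[k][:,:2].astype(np.float32)))
E
python3 -m creep '[{"fingers":0,"slide":[0,0,0],"delta_rot":[0,0,1]},{"fingers":0,"slide":[0,0,0],"delta_rot":[0,0,1]},{"fingers":0,"slide":[0,0,0],"delta_rot":[0,0,1]},{"fingers":0,"slide":[0,0,0],"delta_rot":[0,0,1]},{"fingers":0,"slide":[0,0,0],"delta_rot":[0,0,1]},{"fingers":0,"slide":[0,0,0],"delta_rot":[0,0,1]},{"fingers":0,"slide":[0,0,0],"delta_rot":[0,0,1]},{"fingers":0,"slide":[0,0,0],"delta_rot":[0,0,1]},{"fingers":0,"slide":[0,0,0],"delta_rot":[0,0,1]},{"fingers":0,"slide":[0,0,0],"delta_rot":[0,0,1]}]' 25
python3 -m creep '[{"fingers":0,"slide":[0,0,0],"delta_rot":[0,0,1]},{"fingers":0,"slide":[0,0,0],"delta_rot":[0,0,1]},{"fingers":0,"slide":[0,0,0],"delta_rot":[0,0,1]},{"fingers":0,"slide":[0,0,0],"delta_rot":[0,0,1]},{"fingers":0,"slide":[0,0,0],"delta_rot":[0,0,1]},{"fingers":0,"slide":[0,0,0],"delta_rot":[0,0,1]},{"fingers":0,"slide":[0,0,0],"delta_rot":[0,0,1]},{"fingers":0,"slide":[0,0,0],"delta_rot":[0,0,1]},{"fingers":0,"slide":[0,0,0],"delta_rot":[0,0,1]},{"fingers":0,"slide":[0,0,0],"delta_rot":[0,0,0.5]}]'
python3 -c "
from h import *
go(.380,.2875,.15)"
```

```text
top 38
port lsq [ 0.61577788 -0.03527614] 0.016218123866173956 encl ((0.6166167855262756, -0.03462429344654083), 0.018440505489706993)
deck rect ((626.9466552734375, -28.676124572753906), (135.93600463867188, 221.7083282470703), 7.778090953826904)
edges y 0.06920530237756543 -0.14124135476270833 slopes 0.12514683088828954 0.12377516387508698
bar x range 0.4223868791395417 0.5925951740692698 line y=ax+b [ 0.09379026 -0.02425712]
ring [0.58171341 0.03029767 0.10883437]
knob [0.46664883 0.01965606 0.13960937]
lever [ 0.55038142 -0.27500473  0.13069764] [0.01717424 0.03020093 0.01766841]
box ((583.0015258789062, -276.79400634765625), (75.87236022949219, 101.1038589477539), 88.3469467163086)
chuck [0.37968695 0.28621081 0.08104219] ((0.38063448667526245, 0.28787481784820557), 0.01620810106396675)
side 36
port lsq [ 0.61401606 -0.03817673] 0.017139011863978294 encl ((0.6173221468925476, -0.03775349631905556), 0.022340787574648857)
deck rect ((615.9739990234375, -36.556396484375), (114.66333770751953, 213.0919647216797), 6.888123035430908)
edges y 0.06727616312147032 -0.14252237291548817 sl
[... 239 characters left out ...]
18782  0.12952427] [0.017218   0.02929282 0.01721808]
box ((582.5603637695312, -279.7279968261719), (74.80538940429688, 99.40441131591797), 89.1713638305664)
chuck [0.37848412 0.28027623 0.07689073] ((0.37866517901420593, 0.2847042381763458), 0.016558146104216576)
clock: 1.35
position: [0.1768, 0.5468, 0.2274]
eef_rot: [0.63, 0.776, -0.001, 0.0]
force: [-0.1, 0.5, -0.4]
grip_width: 0.0912
finger_force: 0.0
clock: 2.6
position: [0.1769, 0.5468, 0.2274]
eef_rot: [0.924, 0.382, -0.0, 0.0]
force: [0.3, -0.8, -0.2]
grip_width: 0.0906
finger_force: 0.0
pos [0.1769 0.5468 0.2274] toolx [ 0.708  0.707 -0.001] toolz [-0.    -0.001 -1.   ] slide total [-1.31 10.9   2.59] per row [-1.315 10.9    2.588]
```

```bash
python3 -m creep '[{"fingers":0,"slide":[-0.1,0.9,0],"delta_rot":[0,0,0]},{"fingers":0,"slide":[-0.1,0.9,0],"delta_rot":[0,0,0]},{"fingers":0,"slide":[-0.1,0.9,0.2],"delta_rot":[0,0,0]},{"fingers":0,"slide":[-0.1,0.9,0.2],"delta_rot":[0,0,0]},{"fingers":0,"slide":[-0.1,0.9,0.2],"delta_rot":[0,0,0]},{"fingers":0,"slide":[-0.1,0.9,0.2],"delta_rot":[0,0,0]},{"fingers":0,"slide":[-0.1,0.9,0.2],"delta_rot":[0,0,0]},{"fingers":0,"slide":[-0.1,0.9,0.2],"delta_rot":[0,0,0]},{"fingers":0,"slide":[-0.1,0.9,0.2],"delta_rot":[0,0,0]},{"fingers":0,"slide":[-0.1,0.9,0.2],"delta_rot":[0,0,0]},{"fingers":0,"slide":[-0.15,0.95,0.2],"delta_rot":[0,0,0]},{"fingers":0,"slide":[-0.15,0.95,0.2],"delta_rot":[0,0,0]}]'
python3 - <<'E'
from h import *
go(.380,.2865,.058)
d=cap("side"); cv2.imwrite("pics/s1.png",cv2.resize(d["img"][60:260,80:330],None,fx=2.4,fy=2.4)[:,:,::-1])
E
```

```text
clock: 4.1
position: [0.3812, 0.2877, 0.1674]
eef_rot: [0.924, 0.383, -0.0, 0.0]
force: [-0.4, 0.1, 0.2]
grip_width: 0.0914
finger_force: 0.0
pos [0.3812 0.2877 0.1674] toolx [ 0.706  0.708 -0.001] toolz [-0.001 -0.    -1.   ] slide total [-0.05 -0.    3.65] per row [-0.053 -0.     3.648]
```

View pics/s1.png

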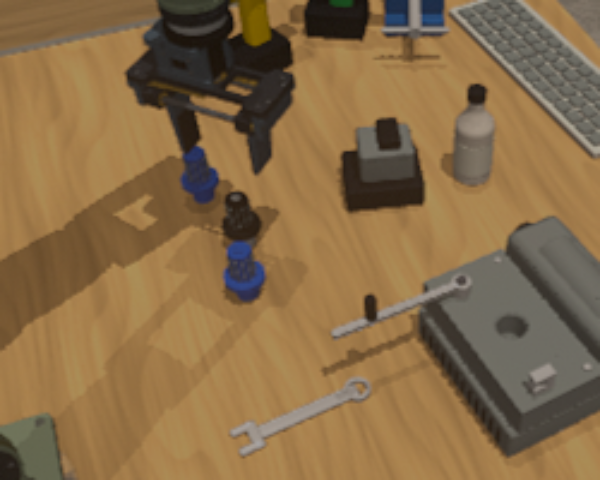

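The open jaws hang above the black chuck (crop pixel 238,210) and clear both blue ones. Next I descend and grip.

```bash
python3 -m creep '[{"fingers":0,"slide":[-0.05,0,0.6],"delta_rot":[0,0,0]},{"fingers":0,"slide":[0,0,0.6],"delta_rot":[0,0,0]},{"fingers":0,"slide":[0,0,0.6],"delta_rot":[0,0,0]},{"fingers":0,"slide":[0,0,0.6],"delta_rot":[0,0,0]},{"fingers":0,"slide":[0,0,0.6],"delta_rot":[0,0,0]},{"fingers":0,"slide":[0,0,0.6],"delta_rot":[0,0,0]},{"fingers":1,"slide":[0,0,0],"delta_rot":[0,0,0]},{"fingers":1,"slide":[0,0,0],"delta_rot":[0,0,0]},{"fingers":1,"slide":[0,0,0],"delta_rot":[0,0,0]},{"fingers":1,"slide":[0,0,0],"delta_rot":[0,0,0]},{"fingers":1,"slide":[0,0,0],"delta_rot":[0,0,0]},{"fingers":1,"slide":[0,0,0],"delta_rot":[0,0,0]}]' 25
python3 -c "
from h import *
go(.6155,-.0366,.235)"
```

```text
clock: 5.65
position: [0.3799, 0.2875, 0.0601]
eef_rot: [0.924, 0.383, 0.0, -0.0]
force: [-0.7, -0.3, 0.3]
grip_width: 0.034
finger_force: 0.0
pos [0.3799 0.2875 0.0601] toolx [0.706 0.708 0.   ] toolz [ 0.  0. -1.] slide total [-2.1  13.19 -5.83] per row [-2.104 13.19  -5.831]
```

```bash
python3 -m creep '[{"fingers":1,"slide":[0,0,0],"delta_rot":[0,0,0]},{"fingers":1,"slide":[0,0,0],"delta_rot":[0,0,0]},{"fingers":1,"slide":[0,0,0],"delta_rot":[0,0,0]},{"fingers":1,"slide":[0,0,-0.4],"delta_rot":[0,0,0]},{"fingers":1,"slide":[0,0,-0.7],"delta_rot":[0,0,0]},{"fingers":1,"slide":[0,0,-0.8],"delta_rot":[0,0,0]},{"fingers":1,"slide":[0,0,-0.8],"delta_rot":[0,0,0]},{"fingers":1,"slide":[0,0,-0.8],"delta_rot":[0,0,0]},{"fingers":1,"slide":[0,0,-0.8],"delta_rot":[0,0,0]},{"fingers":1,"slide":[0,0,-0.8],"delta_rot":[0,0,0]},{"fingers":1,"slide":[0,0,-0.6],"delta_rot":[0,0,0]},{"fingers":1,"slide":[0,0,0],"delta_rot":[0,0,0]}]'
python3 -c "
from h import *
go(.6155,-.0366,.235)"
```

```text
clock: 7.15
position: [0.3804, 0.2879, 0.2326]
eef_rot: [0.924, 0.383, 0.002, -0.0]
force: [0.6, -0.8, -1.9]
grip_width: 0.0294
finger_force: 25.0
pos [0.3804 0.2879 0.2326] toolx [0.706 0.708 0.004] toolz [ 0.003  0.002 -1.   ] slide total [-2.13 13.19 -0.08] per row [-2.125 13.188 -0.082]
```

```bash
python3 -m creep '[{"fingers":1,"slide":[-0.1,0.5,0],"delta_rot":[0,0,0]},{"fingers":1,"slide":[-0.15,0.8,0],"delta_rot":[0,0,0]},{"fingers":1,"slide":[-0.15,0.9,0],"delta_rot":[0,0,0]},{"fingers":1,"slide":[-0.15,0.9,0],"delta_rot":[0,0,0]},{"fingers":1,"slide":[-0.15,0.9,0],"delta_rot":[0,0,0]},{"fingers":1,"slide":[-0.15,0.9,0],"delta_rot":[0,0,0]},{"fingers":1,"slide":[-0.15,0.9,0],"delta_rot":[0,0,0]},{"fingers":1,"slide":[-0.15,0.9,0],"delta_rot":[0,0,0]},{"fingers":1,"slide":[-0.15,0.9,0],"delta_rot":[0,0,0]},{"fingers":1,"slide":[-0.15,0.9,0],"delta_rot":[0,0,0]},{"fingers":1,"slide":[-0.15,0.9,0],"delta_rot":[0,0,0]},{"fingers":1,"slide":[-0.15,0.9,0],"delta_rot":[0,0,0]}]'
python3 -m creep '[{"fingers":1,"slide":[-0.2,0.9,0],"delta_rot":[0,0,0]},{"fingers":1,"slide":[-0.15,0.8,0],"delta_rot":[0,0,0]},{"fingers":1,"slide":[-0.1,0.7,0],"delta_rot":[0,0,0]},{"fingers":1,"slide":[0,0.5,0],"delta_rot":[0,0,0]},{"fingers":1,"slide":[0,0,0],"delta_rot":[0,0,0]},{"fingers":1,"slide":[0,0,0],"delta_rot":[0,0,0]}]'
python3 - <<'E'
from h import *
go(.6155,-.0366,.235)
for n in ("top","side"):
    d=cap(n); np.save(n+"1.npy",d,allow_pickle=True)
    W=world(d); o=r.observe()["position"]
    k=(W[...,2]>.16)&(W[...,2]<.212)&(np.hypot(W[...,0]-o[0],W[...,1]-o[1])<.04); w=W[k]; print(n,len(w),w.mean(0) if len(w) else '')
    u,v=proj(d,[o[0],o[1],.15]).astype(int); print(u,v)
    if n=="side": cv2.imwrite("pics/s2.png",cv2.resize(d["img"][v-90:v+70,u-90:u+90],None,fx=3.5,fy=3.5,interpolation=cv2.INTER_CUBIC)[:,:,::-1])
E
```

```text
clock: 8.65
position: [0.5614, 0.0302, 0.2295]
eef_rot: [0.924, 0.383, -0.001, -0.0]
force: [0.1, 0.1, -0.9]
grip_width: 0.0297
finger_force: 25.0
clock: 9.4
position: [0.6133, -0.0382, 0.2308]
eef_rot: [0.924, 0.384, -0.0, -0.0]
force: [0.0, 0.2, -1.5]
grip_width: 0.0293
finger_force: 25.0
pos [ 0.6133 -0.0382  0.2308] toolx [ 0.706  0.708 -0.   ] toolz [-0.001  0.001 -1.   ] slide total [ 0.09  0.01 -0.14] per row [ 0.09   0.013 -0.138]
top 0 
289 154
side 173 [ 0.60423148 -0.0512404   0.20043879]
293 181
```

View pics/s2.png

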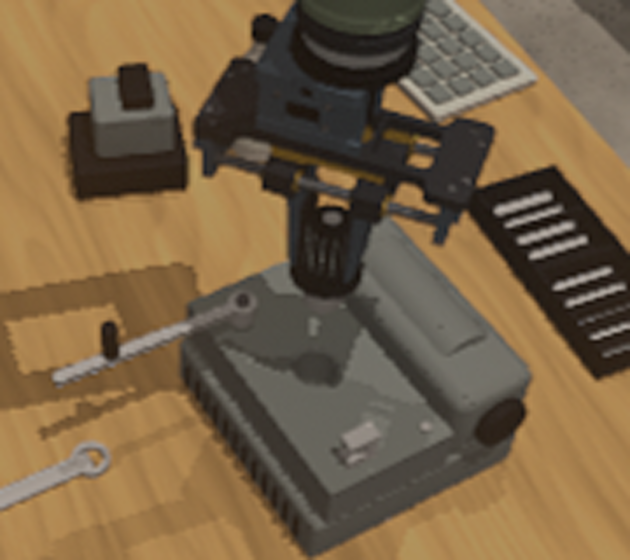

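The chuck hangs upright over the port (crop pixels: flange about 325,275, port about 318,365). I'll measure its offset in the grip from the flange rim.

Run:
```python
from h import *
from scipy.optimize import least_squares as ls
d=np.load("side1.npy",allow_pickle=True).item(); W=world(d); o=r.observe()["position"]
k=(W[...,2]>.19)&(W[...,2]<.222)&(np.hypot(W[...,0]-o[0],W[...,1]-o[1])<.045); w=W[k]
print(np.histogram(w[:,2],bins=np.arange(.19,.224,.002)))
for lo,hi in ((.197,.207),(.199,.206)):
    s=w[(w[:,2]>lo)&(w[:,2]<hi)]; s=s[np.hypot(s[:,0]-o[0],s[:,1]-o[1])>.021]
    f=ls(lambda p:np.hypot(s[:,0]-p[0],s[:,1]-p[1])-.026,o[:2],loss="soft_l1",f_scale=.001); print(len(s),f.x,f.x-o[:2],f.cost)
```

```text
(array([ 0,  0,  0,  0,  0, 10, 11,  9, 38, 49, 14,  4,  9,  7,  9,  8]), array([0.19 , 0.192, 0.194, 0.196, 0.198, 0.2  , 0.202, 0.204, 0.206,
       0.208, 0.21 , 0.212, 0.214, 0.216, 0.218, 0.22 , 0.222]))
36 [ 0.61273249 -0.03841488] [-0.00052781 -0.00031969] 7.190779557010504e-06
30 [ 0.61274591 -0.03838354] [-0.00051439 -0.00028835] 5.187874725176851e-06
```

```bash
python3 -m creep '[{"fingers":1,"slide":[0.09,0.03,0.3],"delta_rot":[0,0,0]},{"fingers":1,"slide":[0,0,0.5],"delta_rot":[0,0,0]},{"fingers":1,"slide":[0,0,0.5],"delta_rot":[0,0,0]},{"fingers":1,"slide":[0,0,0.5],"delta_rot":[0,0,0]},{"fingers":1,"slide":[0,0,0.4],"delta_rot":[0,0,0]},{"fingers":1,"slide":[0,0,0.2],"delta_rot":[0,0,0]},{"fingers":1,"slide":[0,0,0.1],"delta_rot":[0,0,0]},{"fingers":1,"slide":[0,0,0.1],"delta_rot":[0,0,0]},{"fingers":1,"slide":[0,0,0.1],"delta_rot":[0,0,0]},{"fingers":1,"slide":[0,0,0.1],"delta_rot":[0,0,0]}]'
python3 -c "
from h import *
go(.6155,-.0366,.120)"
```

```text
clock: 10.75
position: [0.6163, -0.0376, 0.147]
eef_rot: [0.924, 0.383, 0.0, 0.0]
force: [-1.2, 0.1, -1.4]
grip_width: 0.0295
finger_force: 25.0
pos [ 0.6163 -0.0376  0.147 ] toolx [0.706 0.708 0.   ] toolz [ 0.001  0.    -1.   ] slide total [ 0.   -0.04  0.9 ] per row [ 0.003 -0.043  0.9  ]
```

```bash
python3 -m creep '[{"fingers":1,"slide":[0,0,0.1],"delta_rot":[0,0,0]},{"fingers":1,"slide":[0,0,0.1],"delta_rot":[0,0,0]},{"fingers":1,"slide":[0,0,0.1],"delta_rot":[0,0,0]},{"fingers":1,"slide":[0,0,0.1],"delta_rot":[0,0,0]}]'
```

```text
clock: 11.25
position: [0.6162, -0.0376, 0.1347]
eef_rot: [0.924, 0.383, 0.0, -0.0]
force: [-0.5, 0.2, -1.4]
grip_width: 0.0295
finger_force: 25.0
```

Going in freely.

```bash
python3 -m creep '[{"fingers":1,"slide":[0,0,0.12],"delta_rot":[0,0,0]},{"fingers":1,"slide":[0,0,0.12],"delta_rot":[0,0,0]},{"fingers":1,"slide":[0,0,0.12],"delta_rot":[0,0,0]},{"fingers":1,"slide":[0,0,0.08],"delta_rot":[0,0,0]},{"fingers":1,"slide":[0,0,0.03],"delta_rot":[0,0,0]},{"fingers":1,"slide":[0,0,0],"delta_rot":[0,0,0]}]'
```

```text
clock: 12.0
position: [0.6162, -0.0376, 0.1208]
eef_rot: [0.924, 0.383, 0.0, -0.0]
force: [0.5, -0.1, -1.3]
grip_width: 0.0297
finger_force: 25.0
```

```bash
python3 -m creep '[{"fingers":1,"slide":[0,0,0.04],"delta_rot":[0,0,0]},{"fingers":1,"slide":[0,0,0.04],"delta_rot":[0,0,0]},{"fingers":1,"slide":[0,0,0],"delta_rot":[0,0,0]}]'
```

```text
clock: 12.38
position: [0.6165, -0.0376, 0.1201]
eef_rot: [0.924, 0.383, 0.001, 0.0]
force: [-1.5, 0.1, 6.2]
grip_width: 0.0289
finger_force: 25.0
```

Flange is on the deck (6 N). Release and rise.

```bash
python3 -m creep '[{"fingers":0.45,"slide":[0,0,0],"delta_rot":[0,0,0]},{"fingers":0.45,"slide":[0,0,0],"delta_rot":[0,0,0]},{"fingers":0.45,"slide":[0,0,0],"delta_rot":[0,0,0]},{"fingers":0.45,"slide":[0,0,-0.2],"delta_rot":[0,0,0]},{"fingers":0.45,"slide":[0,0,-0.5],"delta_rot":[0,0,0]},{"fingers":0.45,"slide":[0,0,-0.8],"delta_rot":[0,0,0]},{"fingers":0.45,"slide":[0,0,-0.8],"delta_rot":[0,0,0]},{"fingers":0.45,"slide":[0,0,-0.5],"delta_rot":[0,0,0]},{"fingers":0.45,"slide":[0,0,0],"delta_rot":[0,0,0]}]'
python3 - <<'E'
from h import *
for n in ("top","side"):
    d=cap(n)
    W=world(d); k=(W[...,2]>.138)&(W[...,2]<.155)&(np.hypot(W[...,0]-.616,W[...,1]+.037)<.03); w=W[k]; print(n,len(w),np.median(w,axis=0) if len(w) else '')
    if n=="side": cv2.imwrite("pics/s3.png",cv2.resize(d["img"][120:260,200:380],None,fx=3.5,fy=3.5,interpolation=cv2.INTER_CUBIC)[:,:,::-1])
go(.4663,.0175,.130)
E
```

```text
clock: 13.5
position: [0.6169, -0.0376, 0.2041]
eef_rot: [0.924, 0.383, 0.001, 0.001]
force: [-0.1, -0.1, -0.4]
grip_width: 0.0501
finger_force: 0.0
top 0 
side 88 [ 0.61377301 -0.0402147   0.14243585]
pos [ 0.6158 -0.0375  0.202 ] toolx [ 0.706  0.708 -0.001] toolz [-0.001  0.    -1.   ] slide total [-2.22 -4.82  2.4 ] per row [-2.219 -4.823  2.404]
```

View pics/s3.png

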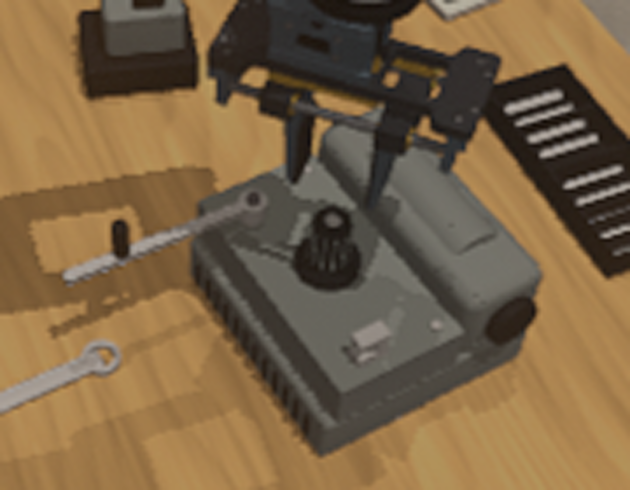

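The chuck is seated, with its flange on the deck (crop pixel 330,265) and its top at z 142.4 mm. The knob is at (120,240). Next I move over the knob and down.

```bash
python3 -m creep '[{"fingers":0.45,"slide":[-0.3,-0.7,0],"delta_rot":[0,0,0]},{"fingers":0.45,"slide":[-0.4,-0.9,0],"delta_rot":[0,0,0]},{"fingers":0.45,"slide":[-0.4,-0.9,0],"delta_rot":[0,0,0]},{"fingers":0.45,"slide":[-0.4,-0.9,0],"delta_rot":[0,0,0]},{"fingers":0.45,"slide":[-0.4,-0.8,0],"delta_rot":[0,0,0]},{"fingers":0.45,"slide":[-0.3,-0.6,0.3],"delta_rot":[0,0,0]},{"fingers":0.45,"slide":[0,0,0.5],"delta_rot":[0,0,0]},{"fingers":0.45,"slide":[0,0,0.6],"delta_rot":[0,0,0]},{"fingers":0.45,"slide":[0,0,0.5],"delta_rot":[0,0,0]},{"fingers":0.45,"slide":[0,0,0.4],"delta_rot":[0,0,0]},{"fingers":1,"slide":[0,0,0],"delta_rot":[0,0,0]},{"fingers":1,"slide":[0,0,0],"delta_rot":[0,0,0]}]' 10
python3 -m creep '[{"fingers":1,"slide":[0,0,0],"delta_rot":[0,0,0]},{"fingers":1,"slide":[0,0,0],"delta_rot":[0,0,0]},{"fingers":1,"slide":[0,0,0],"delta_rot":[0,0,0]},{"fingers":1,"slide":[0,0,0],"delta_rot":[0,0,0]}]'
cat > arc.py <<'E'
from h import *
H=np.array([.583,.029]); o=r.observe(); p=o["position"]; R=Ro.from_quat(o["eef_rot"]).as_matrix()
a0=np.arctan2(*(p[:2]-H)[::-1])%(2*np.pi)-2*np.pi; print(p,"ang",np.degrees(a0),"rad",np.hypot(*(p[:2]-H)), "latch~",-82.9-np.degrees(a0))
e=np.radians(-82.9)
A=np.linspace(a0,e,13); X=H+.115*np.c_[np.cos(A),np.sin(A)]
X[0]=p[:2]
for q in np.diff(X,axis=0): print((R.T@np.r_[q,0]/.03).round(2)[:2])
E
python3 arc.py
```

```text
clock: 15.1
position: [0.4679, 0.0174, 0.1337]
eef_rot: [0.924, 0.383, 0.0, 0.0]
force: [0.6, -0.1, 0.5]
grip_width: 0.0332
finger_force: 0.0
clock: 15.6
position: [0.4677, 0.0174, 0.1338]
eef_rot: [0.924, 0.383, 0.0, 0.0]
force: [-1.3, 0.2, 2.7]
grip_width: 0.0135
finger_force: 10.0
[0.46771285 0.01740133 0.13379598] ang -174.25498538965144 rad 0.11586913828892932 latch~ 91.35498538965143
[-0.27  0.43]
[-0.24  0.45]
[-0.18  0.48]
[-0.11  0.5 ]
[-0.05  0.51]
[0.02 0.51]
[0.09 0.5 ]
[0.16 0.48]
[0.22 0.46]
[0.28 0.43]
[0.33 0.39]
[0.38 0.34]
```

```bash
python3 -m creep '[{"fingers":1,"slide":[-0.14,0.22,0],"delta_rot":[0,0,0]},{"fingers":1,"slide":[-0.13,0.21,0],"delta_rot":[0,0,0]},{"fingers":1,"slide":[-0.24,0.45,0],"delta_rot":[0,0,0]},{"fingers":1,"slide":[-0.18,0.48,0],"delta_rot":[0,0,0]},{"fingers":1,"slide":[-0.11,0.5,0],"delta_rot":[0,0,0]},{"fingers":1,"slide":[-0.05,0.5,0],"delta_rot":[0,0,0]}]' 15
python3 arc.py
```

```text
clock: 16.35
position: [0.4994, -0.0515, 0.1334]
eef_rot: [0.924, 0.383, -0.001, -0.0]
force: [-3.3, -0.4, 5.0]
grip_width: 0.0137
finger_force: 15.0
[ 0.49940623 -0.05148269  0.13344513] ang -136.08626231839995 rad 0.11604043158837733 latch~ 53.18626231839994
[0.04 0.3 ]
[0.03 0.3 ]
[0.05 0.29]
[0.07 0.29]
[0.1  0.28]
[0.12 0.27]
[0.14 0.26]
[0.16 0.25]
[0.18 0.24]
[0.19 0.22]
[0.21 0.21]
[0.23 0.19]
```

```bash
python3 -m creep '[{"fingers":1,"slide":[0.03,0.3,0],"delta_rot":[0,0,0]},{"fingers":1,"slide":[0.04,0.3,0],"delta_rot":[0,0,0]},{"fingers":1,"slide":[0.05,0.29,0],"delta_rot":[0,0,0]},{"fingers":1,"slide":[0.07,0.29,0],"delta_rot":[0,0,0]},{"fingers":1,"slide":[0.1,0.28,0],"delta_rot":[0,0,0]},{"fingers":1,"slide":[0.12,0.27,0],"delta_rot":[0,0,0]},{"fingers":1,"slide":[0.14,0.26,0],"delta_rot":[0,0,0]},{"fingers":1,"slide":[0.16,0.25,0],"delta_rot":[0,0,0]},{"fingers":1,"slide":[0,0,0],"delta_rot":[0,0,0]}]' 15
python3 arc.py
```

```text
clock: 17.48
position: [0.5638, -0.0833, 0.1335]
eef_rot: [0.924, 0.383, 0.001, 0.001]
force: [-0.8, 0.3, 1.9]
grip_width: 0.0135
finger_force: 15.0
[ 0.56377987 -0.08326685  0.13348301] ang -99.7148800356326 rad 0.11390021679660839 latch~ 16.814880035632598
[0.03 0.1 ]
[0.06 0.07]
[0.06 0.07]
[0.06 0.07]
[0.06 0.07]
[0.06 0.07]
[0.07 0.07]
[0.07 0.07]
[0.07 0.06]
[0.07 0.06]
[0.07 0.06]
[0.07 0.06]
```

```bash
python3 -m creep '[{"fingers":1,"slide":[0.09,0.17,0],"delta_rot":[0,0,0]},{"fingers":1,"slide":[0.12,0.14,0],"delta_rot":[0,0,0]},{"fingers":1,"slide":[0.12,0.14,0],"delta_rot":[0,0,0]},{"fingers":1,"slide":[0.14,0.14,0],"delta_rot":[0,0,0]},{"fingers":1,"slide":[0.14,0.12,0],"delta_rot":[0,0,0]},{"fingers":1,"slide":[0.14,0.12,0],"delta_rot":[0,0,0]},{"fingers":1,"slide":[0,0,0],"delta_rot":[0,0,0]}]' 15
python3 arc.py|head -1
```

```text
clock: 18.35
position: [0.5968, -0.0847, 0.1335]
eef_rot: [0.924, 0.383, 0.001, 0.0]
force: [-0.2, 0.6, 2.9]
grip_width: 0.0141
finger_force: 15.0
[ 0.59683896 -0.08468332  0.13349837] ang -83.05938761264471 rad 0.11452255083265335 latch~ 0.15938761264470713
```

```bash
python3 -m creep '[{"fingers":1,"slide":[0.05,0.04,0],"delta_rot":[0,0,0]},{"fingers":1,"slide":[0.05,0.04,0],"delta_rot":[0,0,0]},{"fingers":1,"slide":[0,0,0],"delta_rot":[0,0,0]}]' 20
python3 arc.py|head -1
python3 - <<'E'
from h import *
d=cap("top"); cv2.imwrite("pics/t4.png",cv2.resize(d["img"][90:220,230:410],None,fx=3.5,fy=3.5,interpolation=cv2.INTER_CUBIC)[:,:,::-1])
E
```

```text
clock: 18.73
position: [0.5976, -0.0846, 0.1334]
eef_rot: [0.924, 0.384, -0.002, -0.001]
force: [-6.9, -0.8, 7.6]
grip_width: 0.0137
finger_force: 20.0
[ 0.5976184  -0.08458646  0.13342262] ang -82.66643437424884 rad 0.11452327560093974 latch~ -0.23356562575116868
```

```bash
python3 -m creep '[{"fingers":1,"slide":[0.05,0.04,0],"delta_rot":[0,0,0]},{"fingers":1,"slide":[0,0,0],"delta_rot":[0,0,0]},{"fingers":0.65,"slide":[-0.12,-0.09,0],"delta_rot":[0,0,0]},{"fingers":0.65,"slide":[0,0,0],"delta_rot":[0,0,0]},{"fingers":0.65,"slide":[0,0,0],"delta_rot":[0,0,0]},{"fingers":0.65,"slide":[0,0,-0.4],"delta_rot":[0,0,0]},{"fingers":0.65,"slide":[0,0,-0.8],"delta_rot":[0,0,0]},{"fingers":0.65,"slide":[0,0,-0.9],"delta_rot":[0,0,0]},{"fingers":0.65,"slide":[0,0,-0.6],"delta_rot":[0,0,0]},{"fingers":1,"slide":[0,0,0],"delta_rot":[0,0,0]}]' 20
python3 - <<'E'
from h import *
for n in ("side",):
    d=cap(n); W=world(d)
    k=(W[...,2]>.122)&(W[...,2]<.146)&(np.hypot(W[...,0]-.597,W[...,1]+.0856)<.015); print("knob",k.sum(),W[k].mean(0))
    cv2.imwrite("pics/s5.png",cv2.resize(d["img"][140:320,230:400],None,fx=3.3,fy=3.3,interpolation=cv2.INTER_CUBIC)[:,:,::-1])
go(.500,-.278,.13)
E
```

```text
clock: 20.02
position: [0.5984, -0.0848, 0.2167]
eef_rot: [0.924, 0.383, 0.002, 0.001]
force: [-0.8, -0.2, -0.4]
grip_width: 0.0247
finger_force: 0.0
knob 40 [ 0.59484485 -0.08766319  0.1365047 ]
pos [ 0.5976 -0.0847  0.2152] toolx [0.706 0.708 0.001] toolz [ 0.002 -0.    -1.   ] slide total [-6.86  2.24  2.84] per row [-6.863  2.242  2.836]
```

View pics/s5.png

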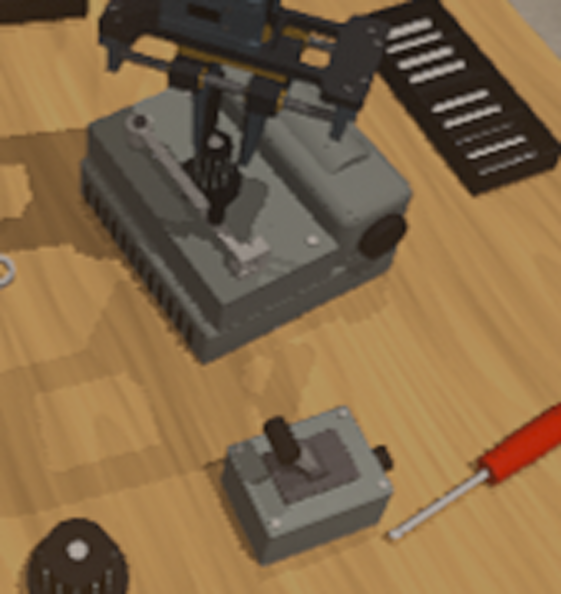

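The latch bar lies across the flange with its end in the catch (crop pixel 245,255), and the force peak marked the stop. The lever grip is at (282,438), still off. I move to its near side with the fingers shut.

```bash
python3 -m creep '[{"fingers":1,"slide":[-0.5,0.2,0],"delta_rot":[0,0,0]},{"fingers":1,"slide":[-0.9,0.3,0],"delta_rot":[0,0,0]},{"fingers":1,"slide":[-1,0.3,0],"delta_rot":[0,0,0]},{"fingers":1,"slide":[-1,0.3,0],"delta_rot":[0,0,0]},{"fingers":1,"slide":[-1,0.3,0],"delta_rot":[0,0,0]},{"fingers":1,"slide":[-1,0.3,0],"delta_rot":[0,0,0]},{"fingers":1,"slide":[-0.9,0.3,0.2],"delta_rot":[0,0,0]},{"fingers":1,"slide":[-0.56,0.24,0.5],"delta_rot":[0,0,0]},{"fingers":1,"slide":[0,0,0.8],"delta_rot":[0,0,0]},{"fingers":1,"slide":[0,0,0.8],"delta_rot":[0,0,0]},{"fingers":1,"slide":[0,0,0.6],"delta_rot":[0,0,0]},{"fingers":1,"slide":[0,0,0],"delta_rot":[0,0,0]}]' 20
python3 -c "
from h import *
go(.582,-.278,.126)"
```

```text
clock: 21.58
position: [0.4979, -0.2772, 0.1249]
eef_rot: [0.924, 0.383, -0.002, -0.002]
force: [-0.7, -0.1, -0.5]
grip_width: 0.0003
finger_force: 0.0
pos [ 0.4979 -0.2772  0.1249] toolx [ 0.706  0.708 -0.001] toolz [-0.005  0.003 -1.   ] slide total [ 1.96  2.   -0.05] per row [ 1.962  2.004 -0.051]
```

```bash
python3 -m creep '[{"fingers":1,"slide":[0.2,0.2,0],"delta_rot":[0,0,0]},{"fingers":1,"slide":[0.2,0.2,0],"delta_rot":[0,0,0]},{"fingers":1,"slide":[0.2,0.2,0],"delta_rot":[0,0,0]},{"fingers":1,"slide":[0.2,0.2,0],"delta_rot":[0,0,0]},{"fingers":1,"slide":[0.2,0.2,0],"delta_rot":[0,0,0]},{"fingers":1,"slide":[0.2,0.2,0],"delta_rot":[0,0,0]},{"fingers":1,"slide":[0.2,0.2,0],"delta_rot":[0,0,0]},{"fingers":1,"slide":[0.2,0.2,0],"delta_rot":[0,0,0]},{"fingers":1,"slide":[0.2,0.2,0],"delta_rot":[0,0,0]},{"fingers":1,"slide":[0.15,0.15,0],"delta_rot":[0,0,0]},{"fingers":1,"slide":[0,0,0],"delta_rot":[0,0,0]}]'
python3 -m creep '[{"fingers":1,"slide":[-0.5,-0.5,0],"delta_rot":[0,0,0]},{"fingers":1,"slide":[-0.7,-0.7,-0.3],"delta_rot":[0,0,0]},{"fingers":1,"slide":[-0.7,-0.7,-0.8],"delta_rot":[0,0,0]},{"fingers":1,"slide":[-0.5,-0.5,-0.9],"delta_rot":[0,0,0]},{"fingers":1,"slide":[0,0,-0.9],"delta_rot":[0,0,0]},{"fingers":1,"slide":[0,0,0],"delta_rot":[0,0,0]}]'
python3 - <<'E'
from h import *
for n in ("top","side"):
    d=cap(n); W=world(d)
    k=(W[...,2]>.11)&(W[...,2]<.145)&(abs(W[...,0]-.58)<.06)&(abs(W[...,1]+.277)<.03); print(n,"lever",k.sum(),W[k].mean(0))
    k=(W[...,2]>.122)&(W[...,2]<.146)&(np.hypot(W[...,0]-.597,W[...,1]+.0856)<.015); print("knob",k.sum(),W[k].mean(0))
    k=(W[...,2]>.10)&(W[...,2]<.1125)&(W[...,0]>.56)&(W[...,0]<.62)&(W[...,1]>-.08)&(W[...,1]<.035); b=W[k]; print("bar dx/dy",np.polyfit(b[:,1],b[:,0],1))
    k=(W[...,2]>.136)&(W[...,2]<.15)&(np.hypot(W[...,0]-.616,W[...,1]+.037)<.02); print("chuck top",np.median(W[k],axis=0))
    if n=="top": cv2.imwrite("pics/t6.png",cv2.resize(d["img"][90:290,230:430],None,fx=3,fy=3,interpolation=cv2.INTER_CUBIC)[:,:,::-1])
E
```

```text
clock: 22.95
position: [0.5826, -0.2777, 0.1273]
eef_rot: [0.924, 0.383, 0.0, -0.0]
force: [0.1, -0.4, -0.1]
grip_width: 0.0005
finger_force: 0.0
clock: 23.7
position: [0.481, -0.2786, 0.2167]
eef_rot: [0.924, 0.383, 0.002, 0.002]
force: [-0.2, 0.7, -0.3]
grip_width: 0.0004
finger_force: 0.0
top lever 105 [ 0.61202995 -0.27695547  0.12771706]
knob 35 [ 0.59564978 -0.08292571  0.13916227]
bar dx/dy [-0.16212785  0.5867795 ]
chuck top [ 0.61444428 -0.03611432  0.14328784]
side lever 64 [ 0.61338624 -0.28797225  0.12907923]
knob 0 [nan nan nan]<stdin>:5: RuntimeWarning: Mean of empty slice.
  ret = um.true_divide(
Traceback (most recent call last):
TypeError: expected non-empty vector for x
```

View pics/t6.png

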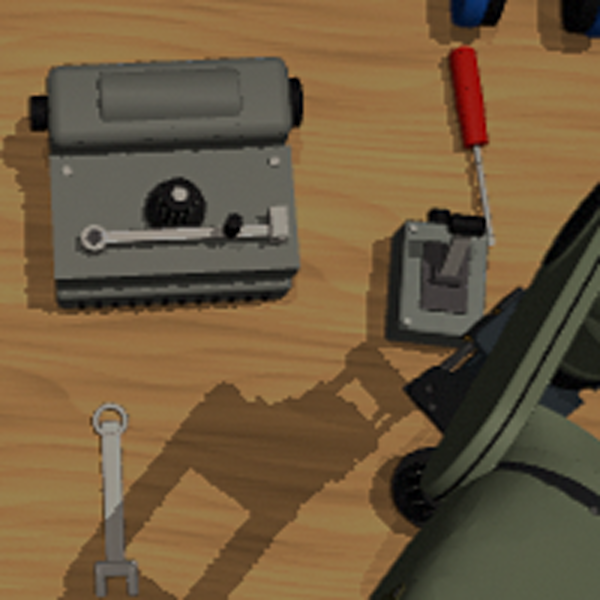

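The lever leans away from the robot (grip at 458,222, tip x 0.612). The bar's end is inside the catch (278,225) and the chuck is seated, so everything is in place and I hand in.

```bash
python3 -c "
from workcell import r
print(r.close_job())"
```

```text
the job is handed in; nothing more can be done
None
```

I seated the smaller chuck in the port, swung the latch home into its catch and threw the switch lever to on, then handed the job in at about 24 s; the hand-in call did not report a verdict.

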